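# Close up the gear unit and present the worm shaft

## Task

First slide the loose bearing housing along its rails until it butts flush against the gear unit, with no gap left. Then draw the worm shaft (the one with the ribbed thread) up out of its leaning socket in the rack, turn it upright with its long smooth stem down, and hold it still over the centre of the housing's open bore, the stem's end a few centimetres above the mouth, touching nothing but the gripper. Finish while still holding it there, and leave the other shafts and everything else on the bench where they are.

Things in the scene. Friction and masses are not known exactly. Their poses are not given: they have to be found in the camera images.
- fixture: Fixed fixture: plate 10 mm thick, 130 mm wide. The gear unit's flat face (blue-grey casting 90 mm wide, top at 82 mm, motor behind) is the plane y = 0, facing -y. Two rails (12 mm wide, tops 24 mm above the table, inner sides at x = +/-47 mm) run from y = -195 to -5 mm. Origin: table level under the middle of that face; y along the rails from the loose housing to the gear unit, z up.
- housing: Loose bearing housing, blue-grey block 90 x 90 x 70 mm, 0.85 kg, on the fixture's plate between the rails (2 mm play each side), 30 to 70 mm short of the gear unit. Slides with dry friction (some 5 to 13 N). Origin: centre of its underside, 10 mm above the table; axes along the fixture's. Flush: origin at y = -45 mm in the fixture's frame.
- bore (a point): Centre of the mouth of the housing's open round bore (50 mm wide, 60 mm deep, straight down), in its top face, 70 mm above its underside. Moves with the housing.
- rack: Fixed shaft rack: wooden block 240 mm wide (y) with three sockets at y = -80, 0, +80 mm, each 45 mm deep along its axis and 22 mm wide, leaning 35 degrees from vertical (shafts settle at 35 to 39) towards the rack's -x (roughly the robot); mouths about 75 mm above the table. Foot plate 130 x 240 x 12 mm. Origin: centre of its underside.
- worm: Steel worm shaft, 150 mm long, 0.42 kg: smooth stem, 20 mm diameter, to 55 mm; ribbed thread (grips like a plain 30 mm cylinder) to 115 mm; journal, 18 mm diameter, to 150 mm. Stands 45 mm deep in one of the three sockets (which one varies), stem down, 1 mm play all round. Origin: centre of the stem's end; z along the axis to the journal. Centre of mass near 82 mm.
- plain_shaft: Bystander in another socket: smooth steel shaft, 150 mm long, middle part 24 mm in diameter. Origin at its lower end, z along its axis.
- pinion_shaft: Bystander in another socket: steel shaft 140 mm long with one short gear wheel 42 mm in diameter, 70 to 92 mm from its lower end (its origin), z along its axis.
- wrench: Bystander: open-ended wrench 200 mm long, lying on the bench between robot and fixture.
- bearing: Bystander: steel bearing ring, 62 mm across, 18 mm high, lying flat. Origin at its underside.
- pulley: Bystander: aluminium belt pulley, 110 mm across, 28 mm high, lying flat. Origin at its underside.
- oil: Bystander: grey oil bottle 64 mm across, 130 mm tall, upright. Origin at its underside.
- hub: Bystander: dark flanged hub, 60 mm across, 40 mm high, standing on its flange. Origin at its underside.
Mind the look-alikes: they are no part of the job. Leave any orange look-alike of the housing alone.

How it is judged:
By the outcome, as a careful person would: the job done as asked, in the order asked, and still so for the second after the job is handed in, while the arm keeps its last pose, push and grip.
It also fails if it takes over 64 s, if anything falls off the work surface, if the arm or the gripper's body presses on something with over 40 N, if the wrist force passes 120 N, or if a joint passes its speed limit or range.

## Robot

A 6-joint arm with a two-finger parallel gripper is mounted at the origin on the work surface. World frame = base frame: x ahead of the robot, y to its left, z up, the work surface at z = 0. Lengths are in m, angles in rad, forces in N, time in s.
With the tool pointing down it reaches from about 0.35 to 0.8 m from the base axis. Payload 7.3 kg.
Tool frame: the origin (TCP) lies at the very end of the fingers, on their centre line; the grasp point (between the pads) lies 19 mm behind it; y points along the fingers, x is the direction in which the jaws open and shut, and the axes are right-handed (so a half turn about y gives the same grasp; the last joint's range is limited). The gripper opens to 85 mm and grips with 20 to 120 N. Pads are 22 mm wide; open, the fingers measure 114 mm over their backs; the gripper's body (76 mm by 85 mm) begins 54 mm behind the grasp point. The pads swing forward as they close: fully open they stand 13 mm farther back than shut.
Start: joints at [1.053, 0.342, 1.524, -0, 1.275, -0.146], TCP at [0.191, 0.489, 0.231] pointing down, gripper open.
Joint ranges: [-2.53, 2.53], [-0.77, 2.02], [0.04, 2.7], [-1, 4.14], [0.28, 2.66], [-3.11, 3.11]. Speed limits (rad/s): [2.57, 2.57, 3.14, 3.14, 3.14, 3.14].

## Interface

Orientations are given as a 3x3 rotation matrix whose columns are the frame's x, y, z axes.
In Python, from station import bot gives the robot as it stands.
- The arm moves only by the tool move_arm, never from a script. Its arguments are lists of equal length, an entry for each row: "slide": the shift along the tool's x, y, z each as a share of 1000 mm, from -1 to 1, a list of three; "angular": the turn, a rotation vector about the tool's x, y, z each as a share of pi rad, from -1 to 1, a list of three; "jaw": the opening, from 0 (shut) to 1 (fully open). A call has exactly 5 rows; each row shifts and turns the commanded pose from where the row before left it, along the tool's axes as they then stand; what a row does not reach is not made up. A row lasts 1/8 s, in which the tool goes at most 62.5 mm and 10.7 degrees, less where a joint would pass 70% of its speed; a pose out of reach is approached as far as the arm can. A call with a number of a shift or a turn outside -1 to 1 is refused whole. A call with a gripper value outside its range is refused whole. The fingers move at their own pace and stop on an object; the grip force is fixed at half the most. Time passes only in rows, so rows that do not move let the fingers close, or fill a call up. It gives the time, the measured TCP pose, the force and the opening at its end, in the units of the state.
- bot.observe(): the state, without advancing time (a new reading comes with each control period).
- bot.capture(name): name is "side" or "top"; returns a dict with "img" (400x640x3 uint8, red, green, blue), "range_z" (400x640 float32, m along the optical axis (not along the pixel's ray), 0 where there is no reading), "mtx" (3x3 intrinsics, pixels), "dist_coeffs" ([k1, k2, p1, p2, k3] as OpenCV has them; the pictures are not rectified), "extrinsics" (4x4, takes a point from world to camera coordinates). Camera axes: x right, y down, z forward; pixel columns grow to the right and rows downward; lengths in m; the calibration is good to about 2 mm. A picture is of the moment at which its call begins.
- bot.finish_job(): hands the job in, once; it reports no verdict.
The state is a dict: "t": time; "qpos": joint angles; "joint_vel": joint speeds; "tau": joint torques, N m; "tcp_pos": TCP position; "eef_rot": TCP orientation; "force": force on the tool from outside, world axes, zero at the start; "ft_torque": the same for the moment, N m; "gripper_width": finger opening in m.
Only numpy, scipy, OpenCV 4.12 (cv2) and the standard library are available. Lean on these libraries where they do the work, as an engineer would, in place of code of your own. Each camera call takes 0.05 s, during which the arm holds its last target. There are 200 camera calls.

## Working session

There is one attempt and no reset: what is moved stays moved. The work goes in short steps, Python scripts to look and compute and a tool call to move; the robot and the scene stay as the last step left them, time stands still between calls to the robot, and variables do not carry over. Pictures are saved under pics/ and viewed, about 8 in all and at most 12, crops included, and the job is handed in when it is done.

Besides the shell and the picture viewer there is one more tool, called after ">>>" as name(argument=value, ...) on one line, values as JSON. move_arm: Moves the arm, as the interface text tells. Shift numbers are shares of 1000 mm and turn numbers shares of pi rad, none past 1 either way. Its arguments: {"type":"object","properties":{"slide":{"type":"array"},"angular":{"type":"array"},"jaw":{"type":"array"}},"required":["slide","angular","jaw"]}

```bash
mkdir -p pics; ls; python3 - <<'E'
from station import bot
import cv2,numpy as np
print(bot.observe())
for n in("side","top"):
    c=bot.capture(n);cv2.imwrite(f"pics/{n}0.png",c["img"][:,:,::-1]);np.savez(f"{n}0.npz",**c)
    print(n,c["mtx"],c["dist_coeffs"],c["extrinsics"])
E
```

```text
pics
{'t': 0.0, 'qpos': array([ 1.05299354e+00,  3.42723895e-01,  1.52506243e+00,  1.91722008e-07,
        1.27539979e+00, -1.45985918e-01]), 'joint_vel': array([ 6.33609875e-04,  9.93849990e-04,  1.13038390e-03, -7.76925257e-04,
        5.18412070e-05, -1.25962372e-03]), 'tau': array([ 7.21185443e-04, -4.33676577e+01, -2.46010208e+01, -5.02322484e-05,
        7.93998915e-03,  2.80420956e-06]), 'tcp_pos': array([0.1904983 , 0.48876632, 0.23060951]), 'eef_rot': array([[ 3.63308178e-01, -7.88875428e-04, -9.31668689e-01],
       [ 9.31667689e-01, -1.38447670e-03,  3.63308961e-01],
       [-1.57647910e-03, -9.99998730e-01,  2.31978040e-04]]), 'force': array([-0.18348242, -0.4036096 ,  0.92489909]), 'ft_torque': array([-0.01524645, -0.0185037 , -0.01315117]), 'gripper_width': 0.08543594439902256}
side [[476.91027039   0.         320.18384302]
 [  0.         476.91027039 201.00393296]
 [  0.           0.           1.        ]] [-0.007667  0.        0.        0.        0.      ] [[ 0.7829435  -0.6220756  -0.00462928 -0.46098874]
 [-0.35884027 -0.44553218 -0.82020408  0.24973529]
 [ 0.50816645  0.64383462 -0.5720523   0.78643882]
 [ 0.          0.          0.          1.        ]]
top [[517.59792759   0.         327.67645134]
 [  0.         517.59792759 201.91690712]
 [  0.           0.           1.        ]] [-0.0652193  0.         0.         0.         0.       ] [[ 0.02166814 -0.99975633 -0.0042167  -0.0128869 ]
 [-0.98905713 -0.02082023 -0.14605651  0.55932815]
 [ 0.14593313  0.00733533 -0.98926726  1.34617893]
 [ 0.          0.          0.          1.        ]]
```

View pics/side0.png

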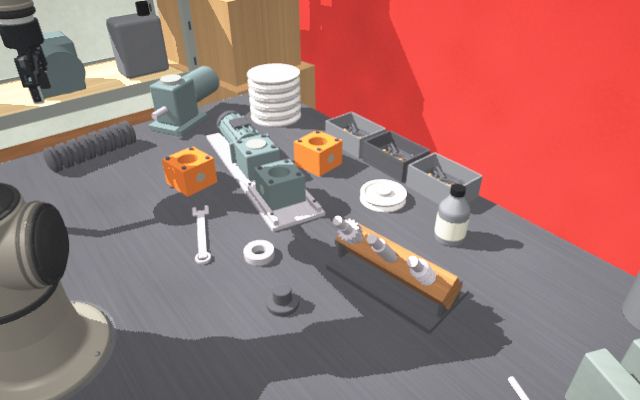

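View pics/top0.png

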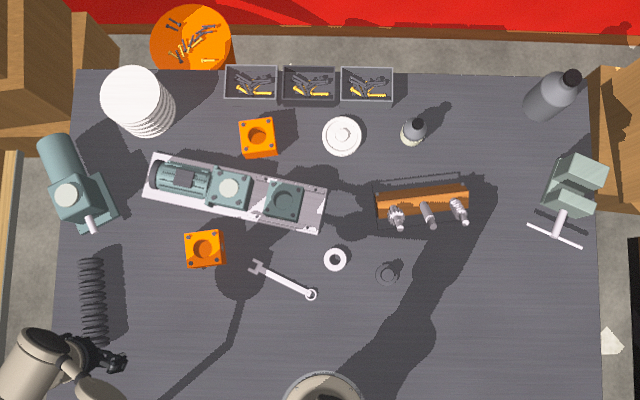

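Side view: the loose grey housing is at (280,183), the gear unit at (255,152), and orange look-alikes at (190,170) and (318,152). The rack's shafts are at (347,229), (380,247) and (421,269). In the top view the housing is at (285,200), the rack's shafts at (397,217), (430,213) and (461,210). Next I'll enlarge the rack and the fixture.

```bash
cat > h.py <<'E'
import numpy as np,cv2
def cloud(c):
    "world xyz per pixel (400x640x3), nan where no depth"
    v,u=np.mgrid[0:400,0:640].astype(float)
    p=cv2.undistortPoints(np.stack([u,v],-1).reshape(-1,1,2),c["mtx"],c["dist_coeffs"]).reshape(400,640,2)
    z=c["range_z"].astype(float).copy(); z[z==0]=np.nan
    X=np.dstack([p[...,0]*z,p[...,1]*z,z]); T=c["extrinsics"]
    return (X-T[:3,3])@T[:3,:3]
def proj(c,P):
    T=c["extrinsics"];r,_=cv2.Rodrigues(T[:3,:3])
    return cv2.projectPoints(np.asarray(P,float).reshape(-1,1,3),r,T[:3,3],c["mtx"],c["dist_coeffs"])[0].reshape(-1,2)
E
python3 - <<'E'
from h import *
s=dict(np.load("side0.npz"));t=dict(np.load("top0.npz"))
a=cv2.resize(s["img"][205:310,315:475],(800,525),interpolation=cv2.INTER_CUBIC)
cv2.imwrite("pics/rack.png",a[:,:,::-1])
b=cv2.resize(t["img"][140:240,140:340],(800,400),interpolation=cv2.INTER_CUBIC)
cv2.imwrite("pics/fix.png",b[:,:,::-1])
P=cloud(t);S=cloud(s)
np.set_printoptions(precision=4,suppress=True)
for (u,v) in [(285,185),(229,175),(300,215),(397,212),(430,215),(461,210),(420,195),(500,300),(200,200),(313,205)]: print("top",u,v,P[v,u])
for (u,v) in [(280,170),(347,229),(380,247),(421,269)]: print("side",u,v,S[v,u])
E
```

```text
top 285 185 [0.596  0.1114 0.0809]
top 229 175 [0.6195 0.2597 0.082 ]
top 300 215 [0.5261 0.074  0.0121]
top 397 212 [ 0.5255 -0.1764  0.1224]
top 430 215 [ 0.5182 -0.2575  0.1335]
top 461 210 [ 0.5321 -0.335   0.1356]
top 420 195 [ 0.5758 -0.2406  0.0878]
top 500 300 [ 0.307  -0.4726  0.0009]
top 200 200 [0.5623 0.3518 0.0077]
top 313 205 [0.5548 0.0393 0.0092]
side 280 170 [0.5758 0.1359 0.0681]
side 347 229 [ 0.4997 -0.1894  0.1283]
side 380 247 [ 0.5063 -0.2655  0.1335]
side 421 269 [ 0.5182 -0.345   0.1346]
```

View pics/rack.png

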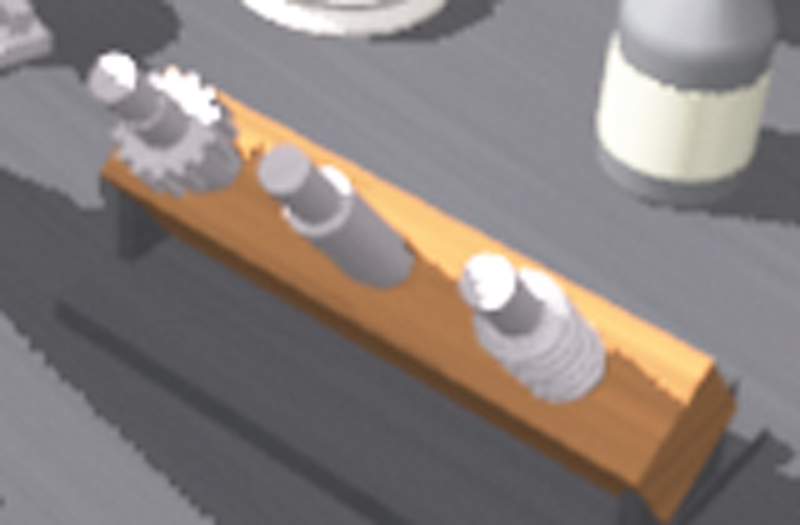

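View pics/fix.png

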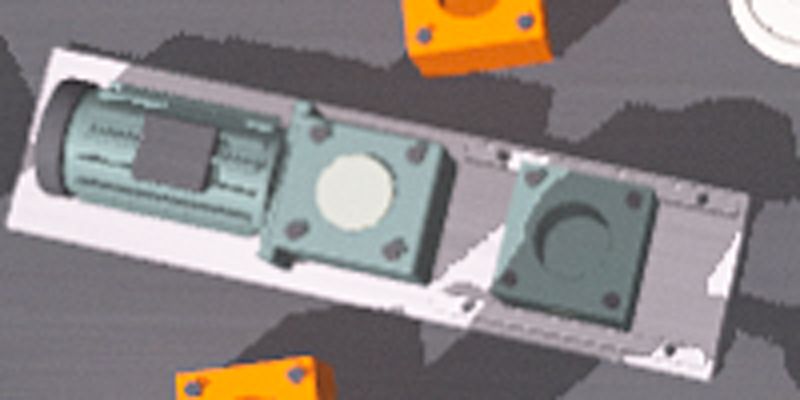

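Rack crop: the toothed pinion is at crop (165,120), the plain shaft at (330,220), and the **worm with the ribbed thread** at (540,330), which is side pixel (421,269). The loose housing is the grey block at top pixel ~(283,200). Candidates for the housing were the gear unit (255,152) and the orange blocks, all ruled out. Now I'll fit the poses.

```bash
cat > fit.py <<'E'
from h import *
from scipy.optimize import least_squares
def block(P,c,z0,z1,r):
    m=(P[...,2]>z0)&(P[...,2]<z1)&(np.hypot(P[...,0]-c[0],P[...,1]-c[1])<r)
    q=P[m][:,:2]; return cv2.minAreaRect((q*1000).astype(np.float32)),np.median(P[m][:,2]),len(q)
def dist(p,Q):
    a=np.array([p[3],p[4],1.]);a/=np.linalg.norm(a)
    d=Q-p[:3];s=d@a;r=np.linalg.norm(d-np.outer(s,a),axis=1)
    def cyl(r,s,R,s0,s1):
        dr=r-R;ds=np.maximum(s0-s,s-s1)
        return np.where((dr<0)&(ds<0),np.maximum(dr,ds),np.hypot(np.maximum(dr,0),np.maximum(ds,0)))
    return np.min([cyl(r,s,.010,0,.055),cyl(r,s,.015,.055,.115),cyl(r,s,.009,.115,.150)],axis=0)
def fitworm(Q,p0):
    f=least_squares(dist,p0,args=(Q,),loss="soft_l1",f_scale=.002,x_scale=[.01,.01,.01,.1,.1])
    p=f.x;a=np.array([p[3],p[4],1.]);a/=np.linalg.norm(a);return p[:3],a,np.median(abs(dist(p,Q)))
E
python3 - <<'E'
from fit import *
np.set_printoptions(precision=4,suppress=True)
s=dict(np.load("side0.npz"));t=dict(np.load("top0.npz"));P=cloud(t);S=cloud(s)
print("housing",block(P,(.57,.105),.077,.09,.075));print("gear",block(P,(.59,.25),.077,.09,.06))
print("housing S",block(S,(.57,.105),.077,.09,.075))
# rail / plate edges
m=(P[...,2]>.019)&(P[...,2]<.028)&(P[...,0]>.45)&(P[...,0]<.7)&(P[...,1]>-.02)&(P[...,1]<.24);print("rails",cv2.minAreaRect((P[m][:,:2]*1000).astype(np.float32)),m.sum())
m=(P[...,2]>.005)&(P[...,2]<.015)&(P[...,0]>.42)&(P[...,0]<.75)&(P[...,1]>-.02)&(P[...,1]<.46);print("plate",cv2.minAreaRect((P[m][:,:2]*1000).astype(np.float32)),m.sum())
for n,C in(("top",P),("side",S),("both",None)):
    C=np.vstack([P.reshape(-1,3),S.reshape(-1,3)]) if C is None else C.reshape(-1,3)
    m=(C[:,2]>.100)&(np.hypot(C[:,0]-.525,C[:,1]+.34)<.042)
    Q=C[m]; print(n,m.sum(),*fitworm(Q,[.585,-.33,.04,-.7,-.05]))
# rack
m=(P[...,2]>.055)&(P[...,2]<.13)&(P[...,0]>.56)&(P[...,0]<.64)&(P[...,1]>-.42)&(P[...,1]<-.1);print("rack",cv2.minAreaRect((P[m][:,:2]*1000).astype(np.float32)))
E
```

```text
housing (((558.6234741210938, 116.94024658203125), (90.49152374267578, 90.93478393554688), 79.00663757324219), np.float64(0.08071232411006274), 778)
gear (((585.9224853515625, 259.97412109375), (101.23326873779297, 90.66112518310547), 79.89151000976562), np.float64(0.082738387026518), 1116)
housing S (((559.51318359375, 115.64759826660156), (94.62364196777344, 90.7695541381836), 79.82457733154297), np.float64(0.07906142411328353), 618)
rails ((593.8530883789062, 128.0625), (233.12002563476562, 195.51483154296875), 79.21487426757812) 670
plate ((585.2196044921875, 220.13275146484375), (329.3961181640625, 480.4313049316406), 0.2724620997905731) 3283
top 251 [ 0.5902 -0.3284  0.0376] [-0.6042 -0.0794  0.7929] 0.0009825761414599676
side 447 [ 0.5942 -0.3249  0.0403] [-0.6192 -0.0898  0.7801] 0.0005427839900003072
both 698 [ 0.5914 -0.3274  0.0379] [-0.6033 -0.0736  0.7941] 0.0009809082434489415
rack ((585.4700927734375, -246.47183227539062), (54.699363708496094, 241.76327514648438), 0.968436598777771)
```

```bash
cat > plan.py <<'E'
from h import *
from station import bot
from scipy.spatial.transform import Rotation as Ro
np.set_printoptions(precision=4,suppress=True)
def plan(p,R,p0=None,R0=None):
    "shift (tool axes before turning, m = share) and turn share from the present pose"
    o=bot.observe();p0=o["tcp_pos"] if p0 is None else p0;R0=o["eef_rot"] if R0 is None else R0
    sl=R0.T@(np.array(p)-p0);w=Ro.from_matrix(R0.T@R).as_rotvec()/np.pi
    print("slide",sl,"len",np.linalg.norm(sl),"turn",w,"deg",180*np.linalg.norm(w)); return sl,w
def down(deg):
    "tool pointing down, jaw axis at this yaw"
    a=np.radians(deg);x=np.array([np.cos(a),np.sin(a),0]);y=np.array([0,0,-1.]);return np.c_[x,y,np.cross(x,y)]
E
python3 - <<'E'
from plan import *
R=down(79.4)
plan([.5424,.029,.231],R); plan([.5424,.029,.231],R,R0=R)
E
```

```text
slide [-0.3006  0.     -0.4949] len 0.5790185442598388 turn [-0.0001 -0.0595 -0.0004] deg 10.701582098777637
slide [-0.3872 -0.0003 -0.4305] len 0.5790185442598389 turn [0. 0. 0.] deg 0.0
```

>>> move_arm(slide=[[0,0,0],[-0.03,0,-0.033],[-0.039,0,-0.043],[-0.039,0,-0.043],[-0.039,0,-0.043]], angular=[[0,-0.059,0],[0,0,0],[0,0,0],[0,0,0],[0,0,0]], jaw=[0,0,0,0,0])

```text
t: 0.72
tcp_pos: [0.3233, 0.3131, 0.2311]
eef_rot: [[0.185, -0.0, -0.983], [0.983, -0.0, 0.185], [-0.0, -1.0, 0.0]]
force: [1.2, -0.1, -0.2]
gripper_width: -0.0001
```

>>> move_arm(slide=[[-0.039,0,-0.043],[-0.039,0,-0.043],[-0.039,0,-0.043],[-0.039,0,-0.043],[-0.039,0,-0.043]], angular=[[0,0,0],[0,0,0],[0,0,0],[0,0,0],[0,0,0]], jaw=[0,0,0,0,0])

```text
t: 1.35
tcp_pos: [0.4986, 0.0815, 0.2311]
eef_rot: [[0.186, -0.0, -0.983], [0.983, 0.0, 0.186], [0.0, -1.0, 0.0]]
force: [0.3, 1.2, 1.0]
gripper_width: -0.0001
```

```bash
python3 - <<'E'
from plan import *
plan([.5424,.029,.05],down(79.4))
E
```

```text
slide [-0.0434  0.1811 -0.0529] len 0.1935586490536359 turn [-0.0001 -0.0005  0.0001] deg 0.10126121745513307
```

>>> move_arm(slide=[[-0.035,0,-0.041],[-0.007,0,-0.009],[0,0.06,0],[0,0.06,0],[0,0.05,0]], angular=[[0,0,0],[0,0,0],[0,0,0],[0,0,0],[0,0,0]], jaw=[0,0,0,0,0])

```text
t: 1.98
tcp_pos: [0.5378, 0.0335, 0.0592]
eef_rot: [[0.185, -0.002, -0.983], [0.983, 0.0, 0.185], [0.0, -1.0, 0.002]]
force: [-0.8, -0.8, 0.2]
gripper_width: 0.0001
```

```bash
python3 - <<'E'
from plan import *
plan([.5424,.029,.05],down(79.4))
E
```

```text
slide [-0.0036  0.0092 -0.0053] len 0.011242432638664951 turn [-0.0005 -0.0003  0.    ] deg 0.11083384064444735
```

>>> move_arm(slide=[[0,0.006,-0.005],[0.008,0,0],[0.01,0,0],[0.01,0,0],[0.01,0,0]], angular=[[0,0,0],[0,0,0],[0,0,0],[0,0,0],[0,0,0]], jaw=[0,0,0,0,0])

```text
t: 2.6
tcp_pos: [0.5521, 0.0684, 0.0572]
eef_rot: [[0.184, 0.003, -0.983], [0.983, -0.003, 0.184], [-0.002, -1.0, -0.003]]
force: [-1.5, -9.8, 5.7]
gripper_width: -0.0
```

>>> move_arm(slide=[[0.008,0,0],[0.006,0,0],[0.006,0,0],[0.006,0,0],[0.004,0,0]], angular=[[0,0,0],[0,0,0],[0,0,0],[0,0,0],[0,0,0]], jaw=[0,0,0,0,0])

```text
t: 3.22
tcp_pos: [0.5575, 0.0975, 0.0572]
eef_rot: [[0.185, 0.003, -0.983], [0.983, -0.003, 0.185], [-0.002, -1.0, -0.003]]
force: [-1.5, -10.4, 6.7]
gripper_width: 0.0001
```

```bash
python3 - <<'E'
from fit import *
from station import bot
t=bot.capture("top");P=cloud(t);o=bot.observe();print(o["tcp_pos"],o["force"])
print("gear",block(P,(.59,.25),.077,.09,.06))
d=np.array([.184,.983]);
m=(P[...,2]>.076)&(P[...,2]<.086)&(abs((P[...,0]-.575)*.983-(P[...,1]-.19)*.184)<.04)&(P[...,1]>.02)&(P[...,1]<.32)
s=np.sort(P[m][:,:2]@d);g=np.diff(s);i=np.argsort(-g)[:3];print(s[0],s[-1],[(s[k],s[k+1]) for k in i])
a=t["img"][140:240,140:340];cv2.imwrite("pics/push1.png",cv2.resize(a,(800,400),interpolation=cv2.INTER_CUBIC)[:,:,::-1])
E
```

```text
[0.55756529 0.09795582 0.05712297] [-1.51297013 -9.28603962  4.47328894]
gear (((585.3560180664062, 261.7381896972656), (97.62560272216797, 90.69319152832031), 82.8045654296875), np.float64(0.08291093447353615), 1050)
0.2118855902421939 0.4303779491292342 [(np.float64(0.283141198766216), np.float64(0.3143358605720331)), (np.float64(0.42875826635685077), np.float64(0.4303779491292342)), (np.float64(0.2579808654034831), np.float64(0.25943316337936606))]
```

View pics/push1.png

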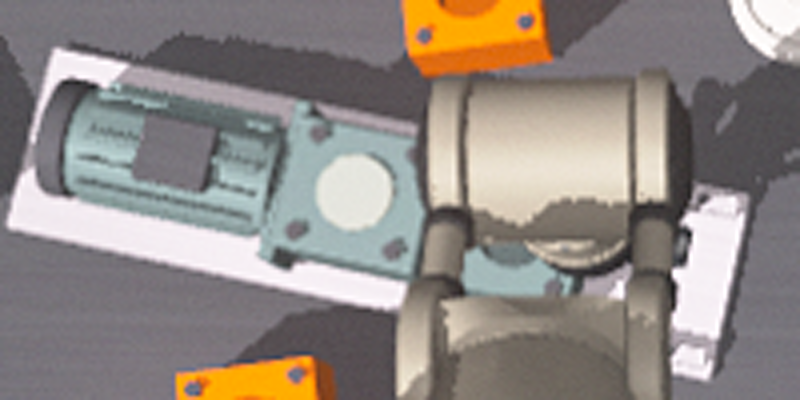

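The arm hides the gap from the top camera. The force is a steady 10 N, so the housing is sliding, and about 10 mm is left by my estimate. I'll go on in small steps and watch the force.

>>> move_arm(slide=[[0.0015,0,0],[0.0015,0,0],[0.0015,0,0],[0.0015,0,0],[0.0015,0,0]], angular=[[0,0,0],[0,0,0],[0,0,0],[0,0,0],[0,0,0]], jaw=[0,0,0,0,0])

```text
t: 3.9
tcp_pos: [0.5588, 0.1046, 0.0572]
eef_rot: [[0.185, 0.002, -0.983], [0.983, -0.003, 0.185], [-0.002, -1.0, -0.003]]
force: [-2.0, -10.5, 5.4]
gripper_width: -0.0002
```

>>> move_arm(slide=[[0.0005,0,0],[0.0005,0,0],[0.0005,0,0],[0.0005,0,0],[0.0005,0,0]], angular=[[0,0,0],[0,0,0],[0,0,0],[0,0,0],[0,0,0]], jaw=[0,0,0,0,0])

```text
t: 4.53
tcp_pos: [0.5592, 0.107, 0.0572]
eef_rot: [[0.185, 0.002, -0.983], [0.983, -0.003, 0.185], [-0.002, -1.0, -0.003]]
force: [-1.3, -10.3, 5.6]
gripper_width: -0.0001
```

>>> move_arm(slide=[[0.0005,0,0],[0.0005,0,0],[0.0005,0,0],[0.0005,0,0],[0.0005,0,0]], angular=[[0,0,0],[0,0,0],[0,0,0],[0,0,0],[0,0,0]], jaw=[0,0,0,0,0])

```text
t: 5.15
tcp_pos: [0.5595, 0.1085, 0.0572]
eef_rot: [[0.185, 0.002, -0.983], [0.983, -0.004, 0.185], [-0.004, -1.0, -0.002]]
force: [-3.1, -16.4, 7.8]
gripper_width: -0.0001
```

```bash
python3 - <<'E'
from fit import *
from station import bot
t=bot.capture("side");o=bot.observe();print(o["tcp_pos"],o["force"])
a=t["img"][110:230,200:360];cv2.imwrite("pics/push2.png",cv2.resize(a,(800,600),interpolation=cv2.INTER_CUBIC)[:,:,::-1])
E
```

```text
[0.55942445 0.10850778 0.05716332] [ -3.18827719 -14.92497469   7.00619259]
```

View pics/push2.png

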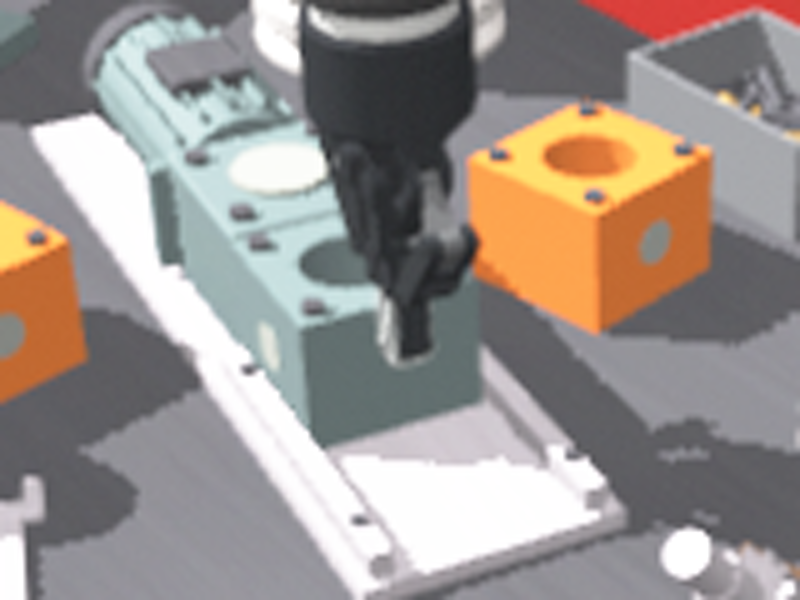

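The housing looks flush (seam at crop (255,235)), and the force is beginning to rise. A little more push will confirm the stop.

>>> move_arm(slide=[[0.0005,0,0],[0.0005,0,0],[0.0003,0,0],[0,0,0],[0,0,0]], angular=[[0,0,0],[0,0,0],[0,0,0],[0,0,0],[0,0,0]], jaw=[0,0,0,0,0])

```text
t: 5.82
tcp_pos: [0.5591, 0.1088, 0.0572]
eef_rot: [[0.185, 0.0, -0.983], [0.983, -0.005, 0.185], [-0.005, -1.0, -0.001]]
force: [-5.7, -19.7, 9.8]
gripper_width: -0.0001
```

>>> move_arm(slide=[[0.0006,0,0],[0.0006,0,0],[0.0004,0,0],[0,0,0],[0,0,0]], angular=[[0,0,0],[0,0,0],[0,0,0],[0,0,0],[0,0,0]], jaw=[0,0,0,0,0])

```text
t: 6.45
tcp_pos: [0.5587, 0.1092, 0.0572]
eef_rot: [[0.184, -0.002, -0.983], [0.983, -0.007, 0.184], [-0.007, -1.0, 0.0]]
force: [-8.5, -24.0, 12.0]
gripper_width: 0.0003
```

>>> move_arm(slide=[[-0.004,0,0],[-0.02,0,0],[-0.03,0,0],[0,-0.06,0],[0,-0.06,0]], angular=[[0,0,0],[0,0,0],[0,0,0],[0,0,0],[0,0,0]], jaw=[0,0,0,0,0])

```text
t: 7.08
tcp_pos: [0.549, 0.0599, 0.1766]
eef_rot: [[0.186, -0.001, -0.983], [0.983, 0.0, 0.186], [0.0, -1.0, 0.001]]
force: [0.4, -0.6, -0.3]
gripper_width: 0.0001
```

Flush confirmed: the force rose to 27 N with almost no travel (it had been 10 N while sliding). Next is the worm. I'll refit it from a fresh view along with the fixture check, then plan an approach along its axis.

```bash
cat > worm.py <<'E'
from plan import *
o=np.array([.592,-.327,.0388]);a=np.array([-.609,-.081,.789]);a/=np.linalg.norm(a)
x=np.cross([0,0,1],-a);x/=-np.linalg.norm(x)
x=x if x[1]>0 else -x
RG=np.c_[x,-a,np.cross(x,-a)]
E
python3 - <<'E'
from worm import *
print(RG); ob=bot.observe();R=ob["eef_rot"]
plan(ob["tcp_pos"]+[0,0,.07],RG)
plan(o+.225*a,RG,p0=ob["tcp_pos"]+[0,0,.07],R0=RG)
E
```

```text
[[-0.1318  0.609  -0.7821]
 [ 0.9913  0.081  -0.104 ]
 [ 0.     -0.789  -0.6144]]
slide [ 0.     -0.07    0.0001] len 0.06999999999999999 turn [-0.2091 -0.098  -0.0336] deg 42.00624373768378
slide [-0.3892 -0.0662  0.1342] len 0.41695935617320945 turn [0. 0. 0.] deg 0.0
```

>>> move_arm(slide=[[0,-0.06,0],[0,-0.01,0],[0,0,0],[0,0,0],[0,0,0]], angular=[[0,0,0],[-0.0525,-0.0245,-0.0084],[-0.0525,-0.0245,-0.0084],[-0.0525,-0.0245,-0.0084],[-0.0525,-0.0245,-0.0084]], jaw=[0,0,0.3,0.65,0.65])

```text
t: 7.7
tcp_pos: [0.5492, 0.0634, 0.2458]
eef_rot: [[-0.126, 0.589, -0.799], [0.992, 0.083, -0.096], [0.01, -0.804, -0.594]]
force: [-0.5, 1.2, -0.0]
gripper_width: 0.0545
```

>>> move_arm(slide=[[-0.028,-0.0047,0.0096],[-0.056,-0.0095,0.0192],[-0.056,-0.0095,0.0192],[-0.056,-0.0095,0.0192],[-0.056,-0.0095,0.0192]], angular=[[0,0,0],[0,0,0],[0,0,0],[0,0,0],[0,0,0]], jaw=[0.65,0.65,0.65,0.65,0.65])

```text
t: 8.32
tcp_pos: [0.4868, -0.1984, 0.2258]
eef_rot: [[-0.125, 0.585, -0.802], [0.992, 0.082, -0.094], [0.011, -0.807, -0.59]]
force: [1.8, 0.4, -0.0]
gripper_width: 0.0555
```

```bash
python3 - <<'E'
from worm import *
print(bot.observe()["qpos"]);plan(o+.225*a,RG)
E
```

```text
[-0.8402  0.1499  1.9929  0.7752  0.7766 -3.0396]
slide [-0.1418 -0.0231  0.045 ] len 0.15051637204654889 turn [-0.0095 -0.004   0.0014] deg 1.8813925582365927
```

Joint 6 is near its limit (-3.04), so I'll turn the tool 90° about its pointing axis. The grip along the shaft works just as well that way.

>>> move_arm(slide=[[-0.04,-0.006,0.012],[-0.05,-0.008,0.016],[-0.04,-0.007,0.013],[0,0,0],[0,0,0]], angular=[[0,0,0],[0,0,0],[0,0.01,0],[0,0.0556,0],[0,0.0556,0]], jaw=[0.65,0.65,0.65,0.65,0.65])

```text
t: 8.95
tcp_pos: [0.4656, -0.3294, 0.2256]
eef_rot: [[0.202, 0.569, -0.797], [0.951, 0.08, 0.297], [0.232, -0.819, -0.525]]
force: [-0.9, 0.0, -0.3]
gripper_width: 0.0554
```

>>> move_arm(slide=[[0,0,0],[0,0,0],[0,0,0],[0,0,0],[0,0,0]], angular=[[0,0.0556,0],[0,0.0556,0],[0,0.0556,0],[0,0.0556,0],[0,0.0556,0]], jaw=[0.65,0.65,0.65,0.65,0.65])

```text
t: 9.57
tcp_pos: [0.4659, -0.3287, 0.2258]
eef_rot: [[0.74, 0.569, -0.359], [0.384, 0.08, 0.92], [0.552, -0.819, -0.159]]
force: [-0.3, 0.2, 0.2]
gripper_width: 0.0555
```

>>> move_arm(slide=[[0,0,0],[0,0,0],[0,0,0],[0,0,0],[0,0,0]], angular=[[0,0.0556,0],[0,0.0456,0],[0,0,0],[0,0,0],[0,0,0]], jaw=[0.65,0.65,0.65,0.65,0.65])

```text
t: 10.2
tcp_pos: [0.4662, -0.3286, 0.2256]
eef_rot: [[0.814, 0.569, -0.115], [0.084, 0.081, 0.993], [0.574, -0.819, 0.018]]
force: [-0.6, 0.4, -0.2]
gripper_width: 0.0553
```

```bash
python3 - <<'E'
from worm import *
from fit import *
print(bot.observe()["qpos"],bot.observe()["gripper_width"])
R2=RG@Ro.from_rotvec([0,np.pi/2,0]).as_matrix();print(R2)
plan(o+.225*a,R2)
s=bot.capture("side");t=bot.capture("top")
for n,c in(("side",s),("top",t)):
    C=cloud(c).reshape(-1,3);m=(C[:,2]>.100)&(C[:,2]<.165)&(np.hypot(C[:,0]-.525,C[:,1]+.34)<.042);Q=C[m];print(n,m.sum(),*(fitworm(Q,[.592,-.327,.04,-.77,-.1]) if m.sum()>80 else []))
T=cloud(t);print("housing+gear",block(T,(.575,.17),.076,.09,.11))
d=np.array([.184,.983]);e=np.array([.983,-.184])
m=(T[...,2]>.076)&(T[...,2]<.086)&(abs((T[...,:2]-[.575,.19])@e)<.045)&(T[...,1]>.02)&(T[...,1]<.33)
q=T[m][:,:2];u=np.sort(q@d);print(u[0],u[-1],np.diff(u).max())
a=cv2.resize(t["img"][140:240,140:260],(480,400),interpolation=cv2.INTER_CUBIC);b=cv2.resize(s["img"][130:290,320:480],(400,400),interpolation=cv2.INTER_CUBIC)
cv2.imwrite("pics/chk.png",np.hstack([cv2.resize(a,(400,400)),b])[:,:,::-1])
E
```

```text
[-1.056   0.2837  1.7994  0.719   0.9469 -1.5656] 0.0552885326980213
[[ 0.7821  0.609  -0.1318]
 [ 0.104   0.081   0.9913]
 [ 0.6144 -0.789  -0.    ]]
slide [-0.0159 -0.0001 -0.0154] len 0.022102172318962665 turn [-0.0014 -0.0076 -0.0159] deg 3.182571978535785
side 446 [ 0.5939 -0.3245  0.0403] [-0.616  -0.0936  0.7821] 0.0005674714911201801
top 245 [ 0.5907 -0.3279  0.0378] [-0.6073 -0.0829  0.7901] 0.0009980458705160736
housing+gear (((574.3637084960938, 200.69903564453125), (159.71298217773438, 90.83583068847656), 78.61041259765625), np.float64(0.08153869565368631), 1670)
0.2227649629260072 0.4406007890057691 0.0015898787940521464
```

View pics/chk.png

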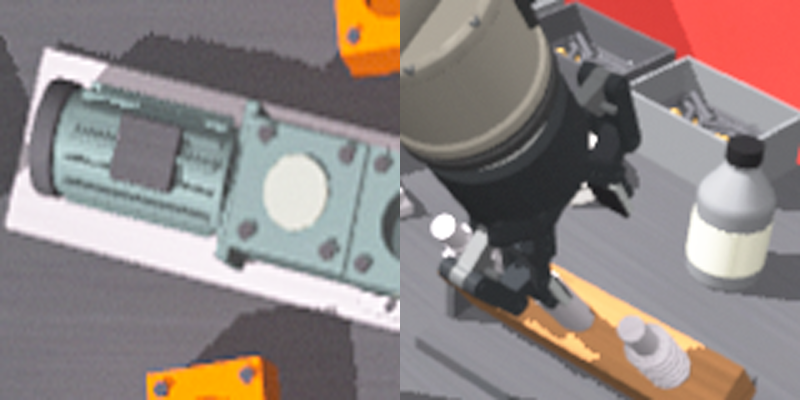

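Left: the housing is flush with the gear unit at crop (345,220), with only the seam showing. Right: the gripper hovers above the rack, and the worm at crop (645,345) is still in place. The refit worm axis agrees between the two cameras to about 3 mm. Now I'll line up on the axis.

```bash
sed -i 's/^o=.*/o=np.array([.592,-.3265,.039]);a=np.array([-.612,-.086,.786]);a\/=np.linalg.norm(a)/' worm.py; echo 'R2=RG@Ro.from_rotvec([0,np.pi/2,0]).as_matrix()'>>worm.py
python3 - <<'E'
from worm import *
plan(o+.185*a,R2)
E
```

```text
slide [-0.0145  0.0397 -0.0159] len 0.04518050591510874 turn [ 0.     -0.0098 -0.0174] deg 3.590637214770397
```

>>> move_arm(slide=[[-0.0145,0,-0.016],[0,0.02,0],[0,0.02,0],[0,0,0],[0,0,0]], angular=[[0,-0.0098,-0.0174],[0,0,0],[0,0,0],[0,0,0],[0,0,0]], jaw=[0.65,0.65,0.65,0.65,0.65])

```text
t: 10.92
tcp_pos: [0.4807, -0.3424, 0.186]
eef_rot: [[0.778, 0.612, -0.139], [0.109, 0.086, 0.99], [0.618, -0.786, -0.0]]
force: [0.6, -1.0, 0.0]
gripper_width: 0.0553
```

```bash
python3 - <<'E'
from worm import *
plan(o+.185*a,R2);plan(o+.083*a,R2);print(bot.observe()["eef_rot"]-R2)
s=bot.capture("side");cv2.imwrite("pics/al.png",cv2.resize(s["img"][150:310,320:480],(600,600),interpolation=cv2.INTER_CUBIC)[:,:,::-1])
E
```

```text
slide [-0.0025  0.      0.0002] len 0.0024960702711784525 turn [ 0.0001 -0.      0.0001] deg 0.0274968787950238
slide [-0.0025  0.102   0.0003] len 0.10207059000659575 turn [ 0.0001 -0.      0.0001] deg 0.0274968787950238
[[-0.0001  0.0003  0.0003]
 [-0.0001 -0.0004  0.    ]
 [ 0.0002  0.0002 -0.0003]]
```

View pics/al.png

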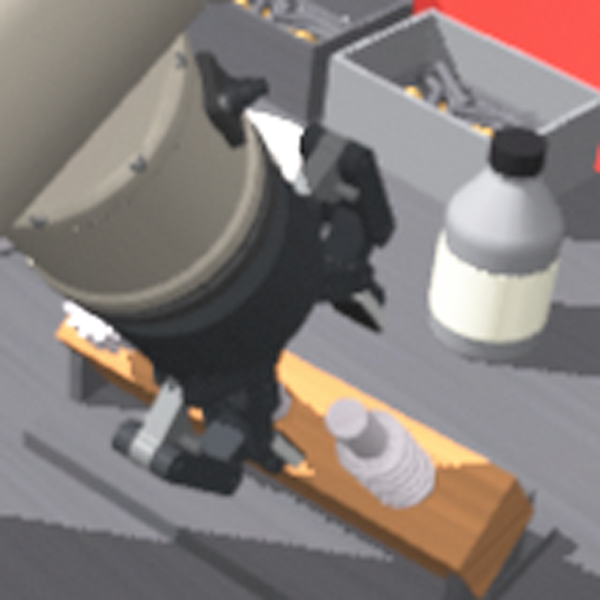

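The finger tips at crop (375,320) and (290,465) straddle the line of the worm's journal at (350,415), so the tool is lined up. Now I'll advance along the axis.

>>> move_arm(slide=[[-0.0025,0.02,0],[0,0.03,0],[0,0.03,0],[0,0.022,0],[0,0,0]], angular=[[0,0,0],[0,0,0],[0,0,0],[0,0,0],[0,0,0]], jaw=[0.65,0.65,0.65,0.65,0.65])

```text
t: 11.6
tcp_pos: [0.5413, -0.3332, 0.1032]
eef_rot: [[0.779, 0.612, -0.139], [0.109, 0.087, 0.99], [0.618, -0.786, 0.002]]
force: [0.4, 0.1, 0.8]
gripper_width: 0.0554
```

```bash
python3 - <<'E'
from worm import *
plan(o+.083*a,R2);print(bot.observe()["force"])
E
```

```text
slide [ 0.0005 -0.0009 -0.0004] len 0.0011271783592063174 turn [-0.0005 -0.0002 -0.0002] deg 0.09861578464692965
[0.4273 0.1047 0.7872]
```

>>> move_arm(slide=[[0,0,0],[0,0,0],[0,0,0],[0,0,0],[0,0,0]], angular=[[0,0,0],[0,0,0],[0,0,0],[0,0,0],[0,0,0]], jaw=[0.5,0.3,0.2,0.15,0.1])

```text
t: 12.22
tcp_pos: [0.5409, -0.3346, 0.105]
eef_rot: [[0.778, 0.613, -0.138], [0.109, 0.084, 0.99], [0.619, -0.786, -0.001]]
force: [-5.8, 0.0, 6.2]
gripper_width: 0.0284
```

>>> move_arm(slide=[[0,0,0],[0,0,0],[0,0,0],[0,0,0],[0,0,0]], angular=[[0,0,0],[0,0,0],[0,0,0],[0,0,0],[0,0,0]], jaw=[0,0,0,0,0])

```text
t: 12.85
tcp_pos: [0.5409, -0.3346, 0.105]
eef_rot: [[0.778, 0.613, -0.138], [0.109, 0.084, 0.99], [0.619, -0.786, -0.001]]
force: [-6.8, 0.1, 6.8]
gripper_width: 0.0284
```

The grip width is 28.4 mm, which fits the 30 mm thread. I'll withdraw along the axis.

>>> move_arm(slide=[[0,-0.006,0],[0,-0.01,0],[0,-0.012,0],[0,-0.012,0],[0,-0.012,0]], angular=[[0,0,0],[0,0,0],[0,0,0],[0,0,0],[0,0,0]], jaw=[0,0,0,0,0])

```text
t: 13.48
tcp_pos: [0.5088, -0.338, 0.1445]
eef_rot: [[0.779, 0.611, -0.139], [0.109, 0.086, 0.99], [0.617, -0.787, 0.001]]
force: [-0.7, -0.5, -5.2]
gripper_width: 0.0283
```

>>> move_arm(slide=[[0,-0.012,0],[0,-0.016,0],[0,-0.016,0],[0,-0.016,0],[0,0,0]], angular=[[0,0,0],[0,0,0],[0,0,0],[0,0,0],[0,0,0]], jaw=[0,0,0,0,0])

```text
t: 14.1
tcp_pos: [0.4723, -0.3442, 0.1932]
eef_rot: [[0.778, 0.613, -0.137], [0.109, 0.083, 0.991], [0.619, -0.786, -0.002]]
force: [-0.4, -0.5, -5.1]
gripper_width: 0.0284
```

```bash
cat > bore.py <<'E'
from worm import *
from fit import *
def bore(c,view):
    T=cloud(c);q=T[(T[...,2]>.074)&(T[...,2]<.088)]
    d=np.array([.187,.9824]);e=np.array([.9824,-.187])
    S=q[:,:2]@d;E=(q[:,:2]-[.57,.165])@e
    m=(abs(E)<.06)&(S>.21)&(S<.312);S,E=S[m],E[m]
    eb=np.percentile(E,[.5,99.5]);sb=np.percentile(S,.5)
    # bore mouth: ellipse of missing top points -> project housing top plane, use rectangle
    print(view,m.sum(),"e edges",eb,"rear s",sb,"centre",[.57,.165]@np.c_[e,d][:,0]*e+eb.mean()*e+(sb+.045)*d)
if __name__=="__main__":
    s=bot.capture("side");t=bot.capture("top")
    bore(s,"side");bore(t,"top")
    ob=bot.observe();plan(ob["tcp_pos"]+[0,0,.09],down(8))
    p=ob["tcp_pos"];yt=ob["eef_rot"][:,1];o1=p+.083*yt
    for n,c in(("side",s),("top",t)):
        C=cloud(c).reshape(-1,3);l=(C-p)@yt;r=np.linalg.norm(C-p-np.outer(l,yt),axis=1)
        Q=C[(l>.005)&(l<.10)&(r<.035)];print(n,len(Q));
        if len(Q)>60: w=fitworm(Q,[*o1,-yt[0]/-yt[2],-yt[1]/-yt[2]]);print(*w,"angle to tool",np.degrees(np.arccos(-w[1]@yt)),"end beyond tcp",(w[0]-p)@yt)
    cv2.imwrite("pics/held.png",np.hstack([cv2.resize(s["img"][120:280,320:480],(400,400)),cv2.resize(t["img"][150:230,220:300],(400,400),interpolation=cv2.INTER_CUBIC)])[:,:,::-1])
E
python3 bore.py
```

```text
Traceback (most recent call last):
  File "bore.py", line 13, in <module>
    bore(s,"side");bore(t,"top")
    ~~~~^^^^^^^^^^
  File "bore.py", line 8, in bore
    eb=np.percentile(E,[.5,99.5]);sb=np.percentile(S,.5)
IndexError: index -1 is out of bounds for axis 0 with size 0
```

```bash
sed -i 's/    eb=np/    if len(S)<50: print(view,"hidden");return\n    eb=np/' bore.py; python3 bore.py
```

```text
side hidden
top 847 e edges [-0.0484  0.0417] rear s 0.2250501977280184 centre [0.567 0.167]
slide [ 0.0556 -0.0708  0.0001] len 0.08999999999999996 turn [-0.0004 -0.0003  0.212 ] deg 38.16022764753543
side 227
[ 0.5242 -0.3346  0.1282] [-0.6125 -0.0808  0.7863] 0.0003514507257341287 angle to tool 0.34363909890189265 end beyond tcp 0.08192208669200289
top 140
[ 0.5218 -0.3364  0.127 ] [-0.6215 -0.0888  0.7784] 0.0007396024439382774 angle to tool 0.7308259383733191 end beyond tcp 0.08125059993053144
```

View pics/held.png

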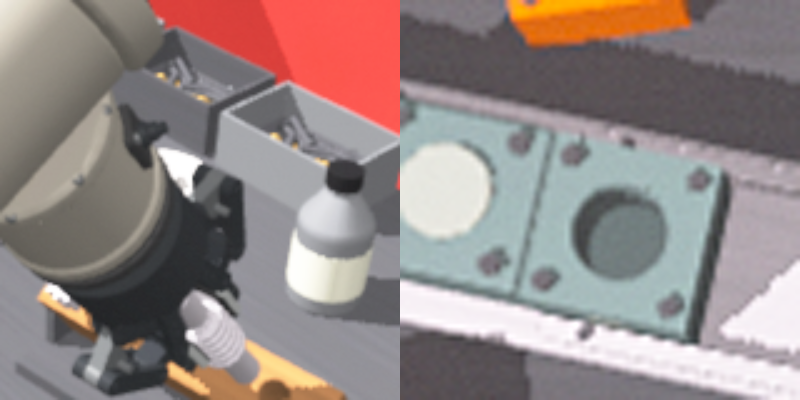

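The worm is held in line with the tool, within 0.7°, with the stem end 81.6 mm past the TCP. The right panel shows the housing flush (thin seam) and the bore mouth centred at crop (620,233), top pixel (263.6,196.3). I'll cross-check the bore position against that pixel.

```bash
python3 - <<'E'
from worm import *
c=dict(np.load("top0.npz"));T=c["extrinsics"]
n=cv2.undistortPoints(np.array([[[263.6,196.3]]]),c["mtx"],c["dist_coeffs"])[0,0]
C=-T[:3,:3].T@T[:3,3];r=T[:3,:3].T@[*n,1];print("bore by pixel",C+r*(.080-C[2])/r[2])
ob=bot.observe();p=ob["tcp_pos"]+[0,0,.09]
plan([.567,.167,.28],down(8),p0=p,R0=down(8))
E
```

```text
bore by pixel [0.565  0.1664 0.08  ]
slide [0.1644 0.0013 0.4919] len 0.5186843267945979 turn [0. 0. 0.] deg 0.0
```

>>> move_arm(slide=[[0.028,-0.035,0],[0.028,-0.035,0],[0,0,0],[0,0,0],[0,0,0]], angular=[[0,0,0],[0,0,0.02],[0,0,0.048],[0,0,0.048],[0,0,0.048]], jaw=[0,0,0,0,0])

```text
t: 14.92
tcp_pos: [0.4735, -0.3429, 0.2815]
eef_rot: [[0.98, 0.144, -0.138], [0.136, 0.021, 0.99], [0.146, -0.989, 0.001]]
force: [-0.0, -0.2, -5.6]
gripper_width: 0.0284
```

>>> move_arm(slide=[[0,0,0],[0,0,0],[0,0,0],[0,0,0],[0,0,0]], angular=[[0,0,0.048],[0,0,0],[0,0,0],[0,0,0],[0,0,0]], jaw=[0,0,0,0,0])

```text
t: 15.55
tcp_pos: [0.4727, -0.3437, 0.2817]
eef_rot: [[0.991, 0.001, -0.137], [0.137, 0.001, 0.991], [0.001, -1.0, 0.0]]
force: [-0.2, -0.0, -5.9]
gripper_width: 0.0287
```

```bash
python3 - <<'E'
from worm import *
print(bot.observe()["qpos"]);plan([.567,.167,.28],down(8));plan([.567,.167,.28],down(8),R0=down(8))
E
```

```text
[-0.7604  0.422   1.2629  0.0013  1.4561 -0.8981]
slide [0.1634 0.0021 0.4929] len 0.5193003041972986 turn [-0.0001 -0.0007  0.0004] deg 0.1418519800912759
slide [0.1645 0.0017 0.4926] len 0.5193003041972986 turn [0. 0. 0.] deg 0.0
```

Two independent estimates of the bore agree within 2 mm. I'll carry the worm over.

>>> move_arm(slide=[[0.007,0,0.02],[0.0145,0,0.044],[0.0175,0,0.053],[0.0175,0,0.053],[0.0175,0,0.053]], angular=[[0,0,0],[0,0,0],[0,0,0],[0,0,0],[0,0,0]], jaw=[0,0,0,0,0])

```text
t: 16.18
tcp_pos: [0.5156, -0.1096, 0.2819]
eef_rot: [[0.99, 0.001, -0.138], [0.138, 0.001, 0.99], [0.001, -1.0, 0.001]]
force: [0.9, 0.0, -5.0]
gripper_width: 0.0284
```

>>> move_arm(slide=[[0.0175,0,0.053],[0.0175,0,0.053],[0.0175,0,0.053],[0.014,0,0.044],[0.007,0,0.02]], angular=[[0,0,0],[0,0,0],[0,0,0],[0,0,0],[0,0,0]], jaw=[0,0,0,0,0])

```text
t: 16.8
tcp_pos: [0.5571, 0.122, 0.2819]
eef_rot: [[0.99, 0.001, -0.141], [0.141, 0.002, 0.99], [0.001, -1.0, 0.001]]
force: [0.0, -0.9, -5.3]
gripper_width: 0.0288
```

```bash
python3 - <<'E'
from worm import *
print(bot.observe()["qpos"]);plan([.566,.167,.194],down(8))
E
```

```text
[ 0.0803  0.3943  1.3053  0.0015  1.4413 -0.0616]
slide [0.0151 0.088  0.0432] len 0.09915007083876348 turn [-0.0005  0.0007  0.0002] deg 0.15241031467120408
```

>>> move_arm(slide=[[0.014,0,0.042],[0,0,0],[0,0.03,0],[0,0.03,0],[0,0.024,0]], angular=[[-0.0005,0.0007,0],[0,0,0],[0,0,0],[0,0,0],[0,0,0]], jaw=[0,0,0,0,0])

```text
t: 17.42
tcp_pos: [0.5652, 0.1613, 0.1966]
eef_rot: [[0.991, -0.0, -0.135], [0.135, -0.002, 0.991], [-0.001, -1.0, -0.001]]
force: [0.4, -0.1, -6.0]
gripper_width: 0.0287
```

>>> move_arm(slide=[[0,0,0],[0,0,0],[0,0,0],[0,0,0],[0,0,0]], angular=[[0,0,0],[0,0,0],[0,0,0],[0,0,0],[0,0,0]], jaw=[0,0,0,0,0])

```text
t: 18.05
tcp_pos: [0.5659, 0.1623, 0.1981]
eef_rot: [[0.991, 0.001, -0.136], [0.136, -0.001, 0.991], [0.001, -1.0, -0.001]]
force: [0.5, -0.1, -5.0]
gripper_width: 0.0282
```

```bash
cat > last.py <<'E'
from worm import *
from fit import *
import sys
plan([.566,.167,.194],down(8))
s=bot.capture("side");C=cloud(s).reshape(-1,3);p=bot.observe()["tcp_pos"]
l=p[2]-C[:,2];r=np.hypot(*(C-p)[:,:2].T)
Q=C[(l>.005)&(l<.095)&(r<.03)];w=fitworm(Q,[p[0],p[1],p[2]-.082,0,0]);print(len(Q),*w,"tilt",np.degrees(np.arccos(w[1][2])),w[0]-p)
# housing top + bore edges in side view
cv2.imwrite(sys.argv[1],cv2.resize(s["img"][90:210,190:350],(800,600),interpolation=cv2.INTER_CUBIC)[:,:,::-1])
th=np.linspace(0,2*np.pi,36)
for cx,cy in((.566,.167),):
    e=proj(s,np.c_[cx+.025*np.cos(th),cy+.025*np.sin(th),0*th+.08]);print("predicted mouth in crop: u",(e.min(0)-[190,90])*5,(e.max(0)-[190,90])*5)
E
python3 last.py pics/fin.png
```

```text
slide [0.0007 0.0041 0.0046] len 0.006239881116658525 turn [ 0.0004 -0.0009  0.0003] deg 0.18453845224954843
290 [0.566  0.1625 0.1161] [0.0079 0.027  0.9996] 0.0009668855343143946 tilt 1.6099899747662996 [ 0.0002  0.0002 -0.0818]
predicted mouth in crop: u [341.9786 332.9764] [447.1018 385.8576]
```

View pics/fin.png

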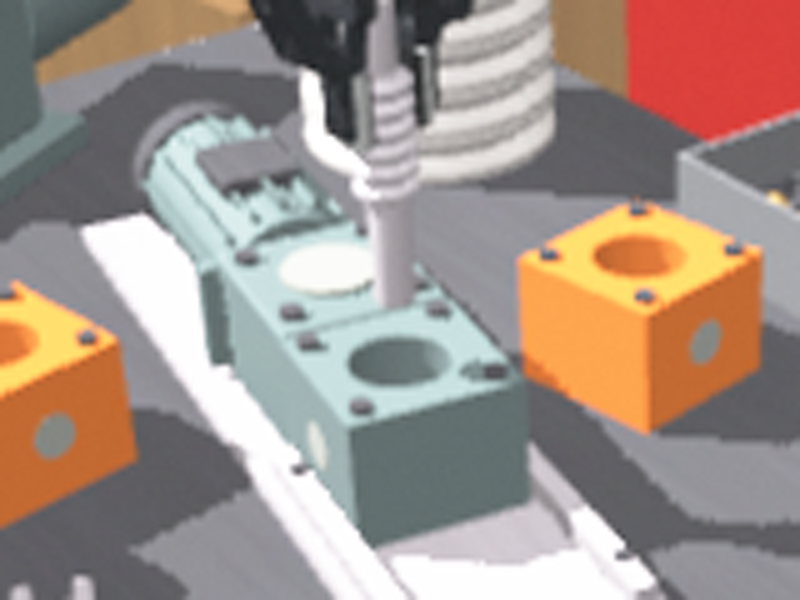

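The stem end hangs above and just behind the mouth. The mouth centre is at crop (400,361), against a predicted (394,359), about 2 mm off. The mean of the three bore estimates is (0.567, 0.166), so I'll correct by about 4 mm and lower slightly.

>>> move_arm(slide=[[0.001,0.002,0.004],[0,0.001,0],[0,0,0],[0,0,0],[0,0,0]], angular=[[0,0,0],[0,0,0],[0,0,0],[0,0,0],[0,0,0]], jaw=[0,0,0,0,0])

```text
t: 18.73
tcp_pos: [0.5663, 0.1663, 0.1947]
eef_rot: [[0.991, 0.001, -0.136], [0.136, -0.001, 0.991], [0.0, -1.0, -0.001]]
force: [0.4, -0.0, -6.4]
gripper_width: 0.0283
```

>>> move_arm(slide=[[0,0,0],[0,0,0],[0,0,0],[0,0,0],[0,0,0]], angular=[[0,0,0],[0,0,0],[0,0,0],[0,0,0],[0,0,0]], jaw=[0,0,0,0,0])

```text
t: 19.35
tcp_pos: [0.5663, 0.1664, 0.1947]
eef_rot: [[0.991, 0.0, -0.136], [0.136, -0.001, 0.991], [0.0, -1.0, -0.001]]
force: [0.5, -0.3, -5.1]
gripper_width: 0.0283
```

```bash
python3 last.py pics/fin2.png; python3 - <<'E'
from worm import *
from fit import *
s=bot.capture("side");C=cloud(s);ob=bot.observe();p=ob["tcp_pos"];print(ob["force"],abs(ob["joint_vel"]).max())
# tilt from silhouette: predicted vertical axis vs stem edges in the picture
g=cv2.cvtColor(s["img"],cv2.COLOR_RGB2GRAY)
d=np.linalg.norm((C-p)[...,:2],axis=-1)<.03
for z in(.165,.15,.14,.13,.12):
    u,v=proj(s,[p[0],p[1],z])[0];r=int(round(v));k=[c for c in range(int(u)-14,int(u)+15) if d[r,c] and C[r,c,2]>.09];print(z,"axis u",round(u,2),"seen",min(k),max(k),"mid",(min(k)+max(k))/2)
E
```

```text
slide [-0.0002  0.0007  0.0007] len 0.0009703954090254835 turn [ 0.0004 -0.0009  0.0001] deg 0.1818766267304623
297 [0.5664 0.1669 0.1105] [0.0068 0.0203 0.9998] 0.0008935389744283949 tilt 1.225748136281337 [ 0.0001  0.0005 -0.0842]
predicted mouth in crop: u [341.9786 332.9764] [447.1018 385.8576]
[ 0.2358  0.3428 -5.6325] 0.0015799555231331224
0.165 axis u 266.72 seen 261 271 mid 266.0
0.15 axis u 267.16 seen 263 271 mid 267.0
0.14 axis u 267.46 seen 263 271 mid 267.0
0.13 axis u 267.75 seen 264 271 mid 267.5
0.12 axis u 268.04 seen 264 272 mid 268.0
```

View pics/fin2.png

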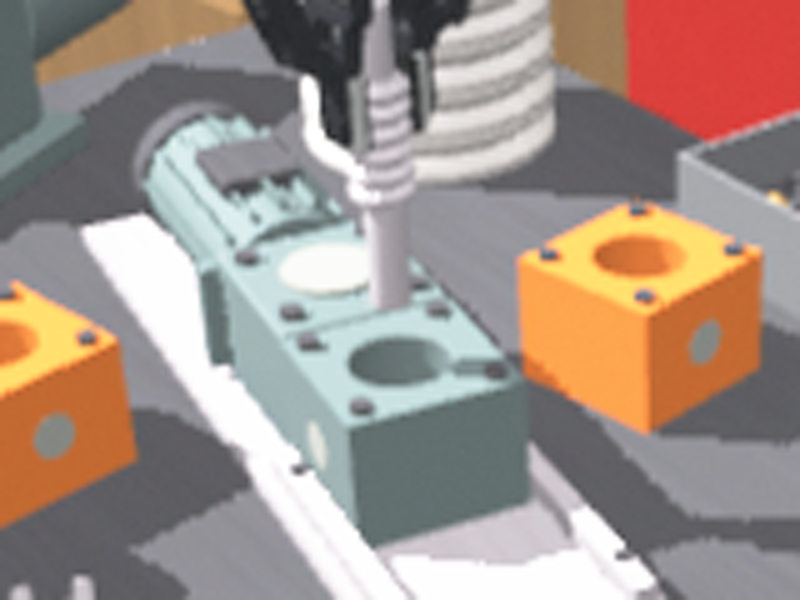

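The worm is upright (tilt about 1° or less), still, and over the bore within about 2 mm by every estimate. The stem end is about 31 mm above the mouth. The force is just the worm's weight. Handing in.

```bash
python3 -c "
from station import bot
print(bot.finish_job())"
```

```text
the job is handed in; nothing more can be done
None
```

The job is handed in. The bearing housing is flush against the gear unit, and the worm shaft is held upright and still over the housing's bore.

- **Housing:** I pushed it along the rails with the shut gripper until it met the gear unit. The force rose from a steady 10 N to about 27 N with almost no further travel, and the pictures then showed only a thin seam.
- **Worm:** I gripped it along its axis on the thread, drew it out of the leaning socket, turned it stem down and carried it over the bore.
- **Last checks:** The stem's end was about 31 mm above the mouth and within about 2 mm of the bore centre. The arm was still, and the force (about 5.5 N) was close to the worm's weight, with no sign of other contact.
- **Clock and bystanders:** The robot's clock stood at about 19.5 s of the 64 s allowed. Nothing else seemed moved in the parts of the bench the pictures showed; I did not measure the bystanders at the end.

**Disagreements:**
- The estimates of the bore centre differed by up to about 3 mm, so I aimed near their mean.
- The depth fit gave the worm a tilt of 1.2°, while its outline followed the predicted vertical to within a pixel. I took it as upright.

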